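# Empty a ball dispenser with its lever

## Robot

A 7-joint arm with a two-finger parallel gripper is mounted at the origin on the work surface. World frame = base frame: x ahead of the robot, y to its left, z up, the work surface at z = 0. Lengths are in m, angles in rad, forces in N, time in s.
With the tool pointing down it reaches from about 0.375 to 0.925 m from the base axis. Payload 3.1 kg.
Tool frame: the origin (TCP) lies between the finger pads; the fingertips stand 17 mm ahead of it and the grasp point (between the pads) lies 2 mm behind it (r.tip_extent is the distance from the TCP to the fingertips, in m); z points along the fingers, y is the line along which they close (so a half turn about z gives the same grasp; the last joint's range is limited). The gripper opens to 85 mm and grips with 20 to 120 N. Pads are 22 mm wide; open, the fingers measure 114 mm over their backs; the gripper's body (76 mm by 85 mm) begins 54 mm behind the grasp point. The pads swing forward as they close: fully open they stand 13 mm farther back than shut.
Start: joints at [1.122, 0.383, 0.044, 1.598, -0.018, 1.161, -0.05], TCP at [0.223, -0.61, 0.248] pointing down, gripper open.
Joint ranges: [-2.61, 2.61], [-0.41, 2.15], [-1.48, 1.57], [0, 2.5], [-1.57, 4.71], [0.05, 1.97], [-2.85, 2.85]. Speed limits (rad/s): [2.79, 2.79, 3.14, 3.14, 3.14, 3.14, 3.14].

## Interface

Orientations are given as a rotation vector (axis times angle).
In Python, from workcell import r gives the robot as it stands. The module is installed in compiled form; this text tells all that it offers.
- The arm moves only by the tool drive_tool, never from a script. Its argument "motion" is a list of rows, each a list of 7 numbers: the turn, a rotation vector about the world's x, y, z in rad, then the shift along the world's x, y, z in cm, then the gripper command: -1 is shut, 1 is fully open, values between are in proportion. In form: [[rx, ry, rz, dx, dy, dz, fingers], ...]. A call has 1 to 12 rows; each row is the pose to reach, as a shift and turn from the pose commanded when the call began; what a row does not reach only later rows make up. A row lasts 1/8 s, in which the tool goes at most 62.5 mm and 10.7 degrees, less where a joint would pass 70% of its speed; a pose out of reach is approached as far as the arm can. A call with a gripper value outside its range is refused whole. The fingers move at their own pace and stop on an object; "squeeze" is the grip in N (left out, the last holds). Time passes only in rows, so rows that repeat a pose let the fingers close. It gives the time, the measured TCP pose, the force, the opening and the grip force at its end, in the units of the state.
- r.read_state(): the state, without advancing time (a new reading comes with each control period).
- r.grab_frame(name): name is "scene" or "top" or "wrist"; returns the picture (400x640x3 uint8, blue, green, red); there is no depth.
- r.camera_model(name): a dict with "fx", "fy", "cx", "cy" (pixels), "extrinsics" (4x4, takes a point from world to camera coordinates). Camera axes: x right, y down, z forward; pixel columns grow to the right and rows downward; lengths in m; the calibration is good to about 2 mm. The wrist camera is an equidistant fisheye: a pixel r from the principal point sees the ray r / f radians off the axis. A picture is of the moment at which its call begins: read the wrist's pose just before it. camera_model takes no time and is no camera call; for the wrist camera it gives the pose at the moment of the call.
- r.finish_job(): hands the job in; it is judged then, once.
The state is a dict: "clock": time; "joints": joint angles; "joint_vel": joint speeds; "effort": joint torques, N m; "tcp_pos": TCP position; "tool_rot": TCP orientation; "contact_force": force on the tool from outside, world axes, zero at the start; "moment": the same for the moment, N m; "width": opening from 0.0 (shut) to 1.0 (fully open); "finger_force": force on a finger pad.
Only numpy, scipy, OpenCV 4.12 (cv2) and the standard library are available. Lean on these libraries where they do the work, as an engineer would, in place of code of your own. Each camera call takes 0.05 s, during which the arm holds its last target. There are 200 camera calls.

## Task

Press the lever of the wooden ball dispenser all the way down so that its black lid lifts, and hold it there until all three balls have rolled out into the catch tray; then ease the lever back up so that the lid comes down gently, without slamming, until it is fully shut. Touch only the lever: do not grasp, pick up or touch the balls or the lid, and leave the glue bottle, the tin and the tape roll where they stand.

Things in the scene. Friction and masses are not known exactly. Their poses are not given: they have to be found in the camera images.
- dispenser: light-wood ball dispenser, fixed. Origin: on the bench under the lid hinge; +x level, from lever end to tray end, z up. Along x: lever paddle -176 to -131 mm, chute -84 to 79 mm (62 mm wide, walls 90 mm high, hinge posts 132 mm), open tray 85 to 219 mm (100 mm wide, floor 12, walls 46 mm high). The chute slopes down to +x: the balls roll out by themselves when the lid is up.
- paddle_top (a point): centre of the top face of the lever's steel paddle, a plate 46 mm (along x of the dispenser) by 44 mm, 6 mm thick, on a 91 mm wide yoke at the robot's end; moves with the lever. At rest 117 mm above the bench, outer edge tilted up 0.2 rad; fully pressed 67 mm above it, outer edge tilted down 0.2 rad. Free space above; 40 mm gap to the chute.
- lever (a joint): press lever angle, rad: 0 at rest (up, on its stop), 0.4 at the bottom stop, about 50 mm of paddle travel straight down. Pivot 30 mm behind (-x of) the dispenser's origin, 85 mm above the bench. Sprung: the paddle needs about 2 to 3 N to start, 5 N at the bottom, and springs back up at once if let go.
- lid (a joint): black hood lid angle, rad: 0 shut, 0.8 fully open; always twice the lever's angle. Hinged 125 mm above the dispenser's origin; its top, 70 mm wide, 91 mm long, runs to +x and a front skirt hangs to 51 mm above the bench, holding the balls back. Balls begin to pass at about 0.2 rad. A lever let go slams it (over 3 rad/s); shutting slower than 2 rad/s is gentle.
- ball1_center (a point): a plain wooden ball, 36 mm diameter, 20 g, loose; this point is its centre. It starts in the chute under the lid, at x = about 66 mm in the dispenser's frame
- ball2_center (a point): a plain wooden ball, 36 mm diameter, 20 g, loose; this point is its centre. It starts in the chute under the lid, at x = about 28 mm in the dispenser's frame
- ball3_center (a point): a plain wooden ball, 36 mm diameter, 20 g, loose; this point is its centre. It starts in the chute under the lid, at x = about -10 mm in the dispenser's frame
- glue_mid (a point): a white glue bottle, 56 mm diameter, 150 mm high, loose, standing beside the dispenser; this point is on its axis, 75 mm up. To be left alone.
- tin_mid (a point): a steel tin with a paper label, 86 mm diameter, 100 mm high, loose, standing beside the dispenser; this point is on its axis, 50 mm up. To be left alone.
- tape_mid (a point): a grey roll of tape, 100 mm outer diameter, 48 mm high, loose, lying flat beside the dispenser; this point is on its axis, 24 mm up. To be left alone.
Things that resemble listed ones, but are neither listed nor needed, are in the scene too. Leave any pink or red look-alike of the part that bears ball3_center alone.

How it is judged:
By the outcome, as a careful person would: the job done as asked, in the order asked, and still so for the second after the job is handed in, with the robot touching nothing.
It also fails if it takes over 40 s, if anything falls off the work surface, if the arm or the gripper's body presses on something with over 40 N, if the wrist force passes 120 N, or if a joint passes its speed limit or range.

## Working session

There is one attempt and no reset: what is moved stays moved. The work goes in short steps, Python scripts to look and compute and a tool call to move; the robot and the scene stay as the last step left them, time stands still between calls to the robot, and variables do not carry over. Pictures are saved under pics/ and viewed, at most 10 in all, crops included, and the job is handed in when it is done.

Besides the shell and the picture viewer there is one more tool, called after "Emit:" as a command line: name --pt "numbers of a row" for each row, then --argument value for the rest. drive_tool: Moves the arm, as the interface text tells. Its arguments: {"type":"object","properties":{"motion":{"type":"array"},"squeeze":{"type":"number"}},"required":["motion"]}

```bash
mkdir -p pics
python3 - <<'E'
from workcell import r
import cv2,numpy as np
for n in("scene","top"):
    cv2.imwrite(f"pics/{n}0.png",r.grab_frame(n)); m=r.camera_model(n); print(n,m["fx"],m["cx"],m["cy"],np.round(m["extrinsics"],3).tolist())
s=r.read_state();print(s["clock"],s["tcp_pos"],s["tool_rot"],s["width"],s["contact_force"],r.tip_extent)
E
```

```text
scene 435.3260436724922 320.26687539191164 203.70725828215967 [[0.587, 0.81, 0.006, -0.409], [0.585, -0.419, -0.694, -0.268], [-0.56, 0.411, -0.72, 1.298], [0.0, 0.0, 0.0, 1.0]]
top 448.1397022853668 321.05739551154664 201.20453359344395 [[-0.022, -0.999, -0.029, 0.099], [-0.994, 0.025, -0.103, 0.604], [0.104, 0.027, -0.994, 1.128], [0.0, 0.0, 0.0, 1.0]]
0.1 [ 0.22306207 -0.60965207  0.24698596] [-3.09103455e+00 -5.47877649e-01  9.54050990e-04] 1.0020527670242536 [ 0.46841815  0.14115584 -0.63170901] 0.017
```

View pics/scene0.png

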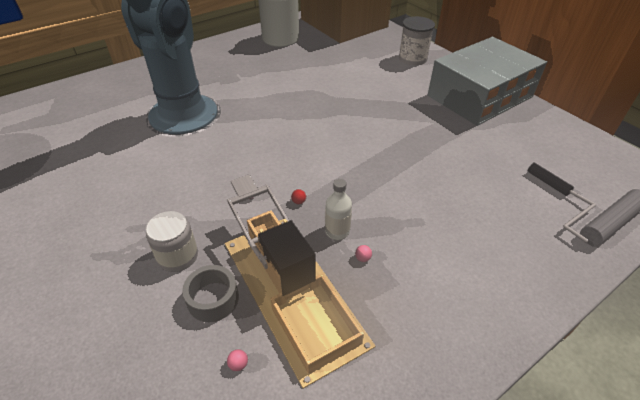

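View pics/top0.png

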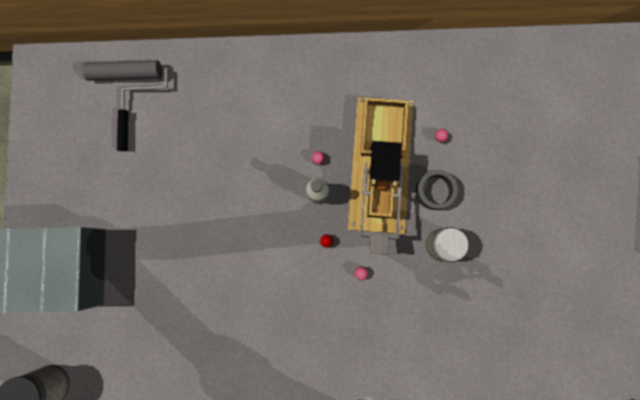

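The scene view shows the dispenser with its black lid at about (288,257) and the tray at (318,325). The steel paddle is at about (245,187), the glue bottle at (339,210), the tin at (172,240) and the tape at (210,293). The top view shows the paddle at about (379,243) and the lid at (385,160). Paddle look-alikes are the yoke bars at (255,205) in the scene view and the grey box at (487,75). The pink and red balls are decoys.

```bash
cat > h.py <<'E'
from workcell import r
import cv2,numpy as np
def ray(n,p):
    m=r.camera_model(n);E=np.array(m["extrinsics"]);R=E[:3,:3]
    d=R.T@np.array([(p[0]-m["cx"])/m["fx"],(p[1]-m["cy"])/m["fy"],1]);return -R.T@E[:3,3],d
def onz(n,p,z):
    c,d=ray(n,p);return c+d*(z-c[2])/d[2]
def proj(n,P):
    m=r.camera_model(n);E=np.array(m["extrinsics"]);q=E[:3,:3]@P+E[:3,3];return np.array([m["cx"]+m["fx"]*q[0]/q[2],m["cy"]+m["fy"]*q[1]/q[2]])
E
python3 - <<'E'
from h import *
a=cv2.imread("pics/scene0.png")[160:260,190:320];b=cv2.imread("pics/top0.png")[85:290,300:480]
a=cv2.resize(a,None,fx=3,fy=3,interpolation=2);b=cv2.resize(b,None,fx=2.2,fy=2.2,interpolation=2)
o=np.zeros((460,a.shape[1]+b.shape[1],3),np.uint8);o[:a.shape[0],:a.shape[1]]=a;o[:b.shape[0],a.shape[1]:]=b
cv2.imwrite("pics/crop1.png",o)
print("paddle",onz("top",(379,243),.117),onz("scene",(245,187),.117))
for n,p,z in [("top",(361,273),.015),("top",(326,240),.015),("scene",(299,197),.015)]: print(p,onz(n,p,z))
print(proj("scene",onz("top",(361,273),.015)))
# lid top quad and tray in top image
g=cv2.imread("pics/top0.png");hsv=cv2.cvtColor(g,cv2.COLOR_BGR2HSV)
w=cv2.inRange(hsv,(12,90,90),(30,255,255));w[:90]=0
c=max(cv2.findContours(cv2.morphologyEx(w,3,np.ones((9,9))),0,2)[0],key=cv2.contourArea);R=cv2.minAreaRect(c);print(R,cv2.boxPoints(R).tolist())
E
```

```text
paddle [ 0.49426162 -0.05218499  0.117     ] [ 0.49876948 -0.05243024  0.117     ]
(361, 273) [ 0.41911832 -0.01330457  0.015     ]
(326, 240) [0.50597267 0.07500589 0.015     ]
(299, 197) [0.50323713 0.07749243 0.015     ]
[248.11569874 192.39481699]
((379.961181640625, 165.08242797851562), (57.796695709228516, 133.93402099609375), 3.394923686981201) [[347.1479187011719, 230.22061157226562], [355.0791931152344, 96.52163696289062], [412.7744445800781, 99.94424438476562], [404.8431701660156, 233.64321899414062]]
```

View pics/crop1.png

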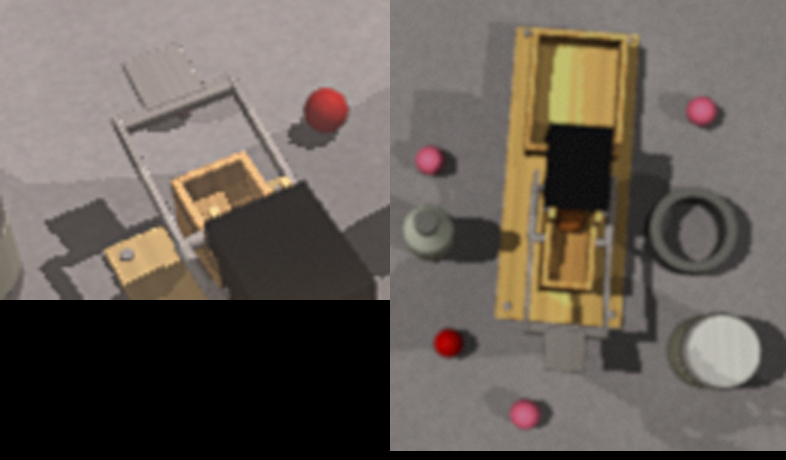

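The paddle is confirmed by the crop: a steel plate at top (379.5,244) and scene (244,185). Both views agree on about (0.496, -0.052, 0.117), and it sits on the yoke at the robot's end. Next I shut the fingers and move above it.

Emit:
drive_tool --pt "0 0 0 1 2 0 -1" --pt "0 0 0 3 6 0 -1" --pt "0 0 0 5.5 11 0 -1" --pt "0 0 0 8 16 0 -1" --pt "0 0 0 10.5 21 0 -1" --pt "0 0 0 13 26 0 -1" --pt "0 0 0 15.5 31 0 -1" --pt "0 0 0 18 36 0 -1" --pt "0 0 0 20.5 41 0 -1" --pt "0 0 0 23 46 0 -1" --pt "0 0 0 25 51 0 -1" --pt "0 0 0 26.5 54 0 -1" --squeeze 20

```text
clock: 1.6
tcp_pos: [0.4887, -0.067, 0.248]
tool_rot: [-3.091, -0.554, 0.0]
contact_force: [0.9, -0.8, -0.2]
width: -0.001
finger_force: 0.0
```

Emit:
drive_tool --pt "0 0 0 0.8 1.8 -1 -1" --pt "0 0 0 0.8 1.8 -3 -1" --pt "0 0 0 0.8 1.8 -5 -1" --pt "0 0 0 0.8 1.8 -7 -1" --pt "0 0 0 0.8 1.8 -7 -1" --pt "0 0 0 0.8 1.8 -7 -1"

```text
clock: 2.35
tcp_pos: [0.4966, -0.0524, 0.1787]
tool_rot: [3.093, 0.548, 0.001]
contact_force: [-0.1, 0.8, -0.3]
width: -0.0
finger_force: 0.0
```

Now a check from near, using the scene and wrist views.

Run:
```python
from h import *
a=r.grab_frame("scene")[130:290,170:330];b=r.grab_frame("wrist");print(r.camera_model("wrist"))
a=cv2.resize(a,(400,400),interpolation=2);b=b[:,120:520]
cv2.imwrite("pics/c2.png",np.hstack([a,b]))
```

```text
{'fx': 309.70691628693146, 'fy': 309.70691628693146, 'cx': 316.5699977095084, 'cy': 199.9540471788168, 'extrinsics': array([[ 3.44228395e-01, -9.38885889e-01, -3.15336464e-04,
        -2.20147512e-01],
       [-8.93288834e-01, -3.27614279e-01,  3.07740059e-01,
         4.07970203e-01],
       [-2.89036108e-01, -1.05651180e-01, -9.51470418e-01,
         4.53980813e-01],
       [ 0.00000000e+00,  0.00000000e+00,  0.00000000e+00,
         1.00000000e+00]])}
```

View pics/c2.png

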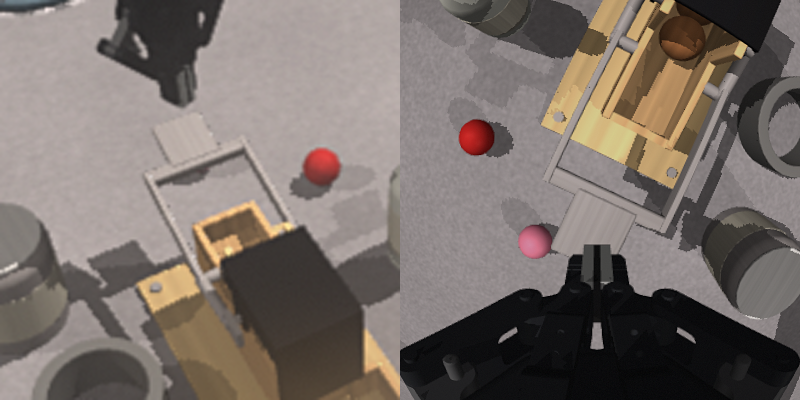

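The fingertips are above the paddle, and casting the wrist pixel gives a centre of about (0.495, -0.052). Next I press gradually.

Emit:
drive_tool --pt "0 0 0 0 0 -1.5 -1" --pt "0 0 0 0 0 -3 -1" --pt "0 0 0 0 0 -4 -1" --pt "0 0 0 0 0 -4.7 -1" --pt "0 0 0 0 0 -5.4 -1" --pt "0 0 0 0 0 -6.1 -1" --pt "0 0 0 0 0 -6.8 -1" --pt "0 0 0 0 0 -7.4 -1" --pt "0 0 0 0 0 -8 -1" --pt "0 0 0 0 0 -8.6 -1" --pt "0 0 0 0 0 -8.6 -1"

```text
clock: 3.82
tcp_pos: [0.4964, -0.0524, 0.0919]
tool_rot: [-3.093, -0.548, 0.0]
contact_force: [-2.5, 0.5, 4.5]
width: 0.005
finger_force: 2.2
```

Emit:
drive_tool --pt "0 0 0 0 0 -0.3 -1" --pt "0 0 0 0 0 -0.5 -1" --pt "0 0 0 0 0 -0.5 -1"

```text
clock: 4.2
tcp_pos: [0.4968, -0.0524, 0.0874]
tool_rot: [3.093, 0.548, 0.001]
contact_force: [-1.5, 0.9, 3.4]
width: -0.0
finger_force: 2.3
```

Run:
```python
from h import *
a=r.grab_frame("scene")[150:390,170:400];b=r.grab_frame("top")[80:300,290:490]
print(r.read_state()["contact_force"])
cv2.imwrite("pics/c3.png",np.hstack([cv2.resize(a,(400,417)),cv2.resize(b,(379,417))]))
```

```text
[-2.53619198  0.48807412  3.92565042]
```

View pics/c3.png

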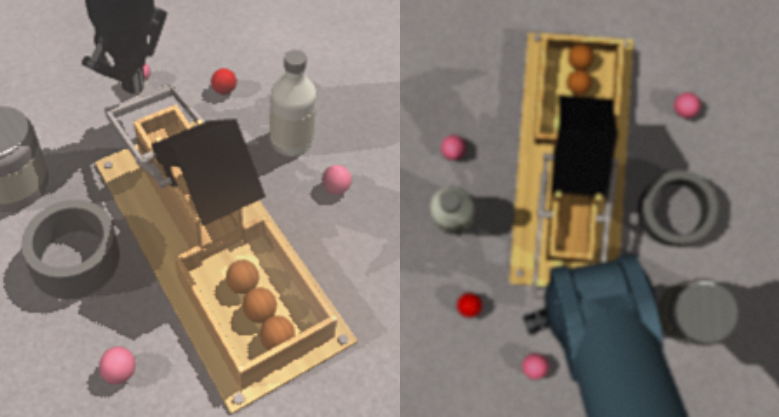

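The lid is up, and all three balls are in the tray at (242,277), (260,304) and (277,331). I'll push on until I feel the bottom stop, to be sure the lever is all the way down.

Emit:
drive_tool --pt "0 0 0 0 0 -0.2 -1" --pt "0 0 0 0 0 -0.3 -1" --pt "0 0 0 0 0 -0.3 -1"

```text
clock: 4.68
tcp_pos: [0.4971, -0.0524, 0.0858]
tool_rot: [3.093, 0.548, 0.001]
contact_force: [-5.3, -0.3, 13.3]
width: -0.002
finger_force: 7.3
```

The force jump to 13 N shows the bottom stop. I'll hold for about a second, then check the balls before easing up.

Emit:
drive_tool --pt "0 0 0 0 0 0 -1" --pt "0 0 0 0 0 0 -1" --pt "0 0 0 0 0 0 -1" --pt "0 0 0 0 0 0 -1" --pt "0 0 0 0 0 0 -1" --pt "0 0 0 0 0 0 -1" --pt "0 0 0 0 0 0 -1" --pt "0 0 0 0 0 0 -1"

```text
clock: 5.68
tcp_pos: [0.4971, -0.0524, 0.0859]
tool_rot: [3.092, 0.548, 0.001]
contact_force: [-4.9, 0.5, 13.2]
width: -0.003
finger_force: 7.2
```

Run:
```python
from h import *
a=r.grab_frame("scene")[150:390,170:400]
cv2.imwrite("pics/c4.png",cv2.resize(a,(500,521)))
```

```text
(no output)
```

View pics/c4.png

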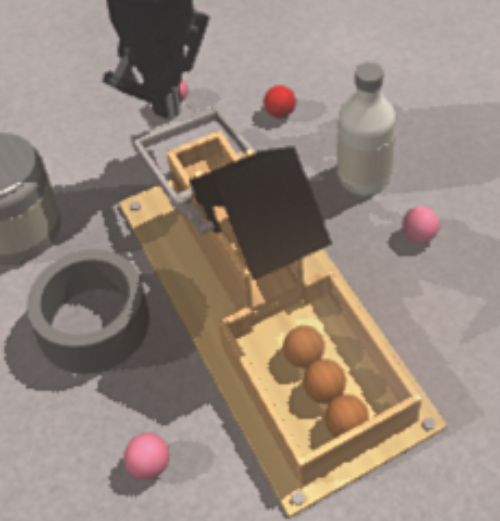

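With the lid fully up, all three balls are at rest in the tray at (304,346), (325,381) and (347,416). I'll ease up at about 30 mm/s.

Emit:
drive_tool --pt "0 0 0 0 0 0.3 -1" --pt "0 0 0 0 0 0.7 -1" --pt "0 0 0 0 0 1.1 -1" --pt "0 0 0 0 0 1.5 -1" --pt "0 0 0 0 0 1.9 -1" --pt "0 0 0 0 0 2.3 -1" --pt "0 0 0 0 0 2.7 -1" --pt "0 0 0 0 0 3.1 -1" --pt "0 0 0 0 0 3.5 -1" --pt "0 0 0 0 0 3.9 -1" --pt "0 0 0 0 0 4.2 -1" --pt "0 0 0 0 0 4.5 -1"

```text
clock: 7.22
tcp_pos: [0.498, -0.0527, 0.1301]
tool_rot: [3.093, 0.548, 0.005]
contact_force: [2.8, -0.4, 1.9]
width: -0.0
finger_force: 1.4
```

Emit:
drive_tool --pt "0 0 0 0 0 0.2 -1" --pt "0 0 0 0 0 0.4 -1" --pt "0 0 0 0 0 0.6 -1" --pt "0 0 0 0 0 0.8 -1" --pt "0 0 0 0 0 1 -1" --pt "0 0 0 0 0 1.2 -1" --pt "0 0 0 0 0 1.4 -1" --pt "0 0 0 0 0 1.6 -1" --pt "0 0 0 0 0 2 -1" --pt "0 0 0 0 0 4 -1" --pt "0 0 0 0 0 7 -1" --pt "0 0 0 0 0 7 -1"

```text
clock: 8.72
tcp_pos: [0.4987, -0.0525, 0.202]
tool_rot: [3.091, 0.548, 0.009]
contact_force: [0.5, 0.3, -0.8]
width: 0.004
finger_force: 0.0
```

Run:
```python
from h import *
a=r.grab_frame("scene")[110:390,150:400]
print(r.read_state()["contact_force"])
cv2.imwrite("pics/c5.png",cv2.resize(a,(500,560)))
```

```text
[-1.61676608  0.12408209  0.0253356 ]
```

View pics/c5.png

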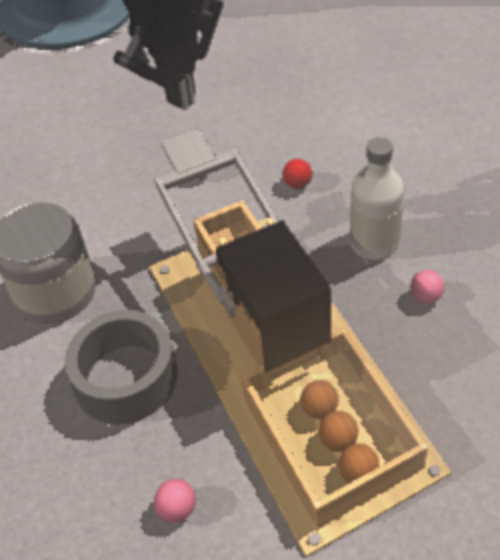

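The lid at (275,290) is fully shut and the paddle at (190,150) is back at rest. The three balls are in the tray, the gripper is clear, and the glue, tin and tape have not moved.

```bash
python3 -c "
from workcell import r
print(r.finish_job())"
```

```text
the job is handed in; nothing more can be done
None
```

The job is handed in: I pressed the lever to its bottom stop, all three balls rolled into the tray, and I eased the lid shut at about 30 mm/s of paddle travel, touching only the lever.

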